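# Refill a spray can on the sprung bench filler

### The job

The slim refillable spray can wants refilling on the bench filler. Lift the dust cap out of the filler's ring cradle and set it down on the bench, knob up; then stand the can upright in the ring, push it fully down against the spring to the stop and keep it there: the program finishes while the gripper is still holding the can fully down. Leave everything else on the bench where it is.

Things in the scene. Friction and masses are not known exactly. Their poses are not given: they have to be found in the camera images.
- filler: Bench filler, bolted to the bench: grey base 160 x 124 x 14 mm with an upright aluminium collar (100 mm across at its foot, top 55 mm up) guiding the sprung ring cradle. Origin: on the bench, on the axis of collar and cradle. Base reaches 58 mm to -x, 102 mm to +x, 62 mm to each side. Behind the collar (+x 62 to 92 mm) a valve block with gauge and regulator knob, up to 75 mm high, and a hose.
- cradle (a joint): How far the ring cradle is pressed down, m: 0 = up (at rest), 0.016 = on its hard stop. It slides straight down and springs back when let go; the spring pushes up with 8 N at the top, rising evenly to 14.4 N at the stop.
- seat (a point): Centre of the ring cradle's flat inner floor, where the can stands; moves with the cradle: 46 mm above the bench when up, 30 mm at the stop. Steel ring: bore 57 mm up to 21 mm above this point, then flaring to about 69 mm at the rim, 29 mm above this point; coaxial with filler. The low filling nipple in the middle goes into the can's hollow foot and is not in the way.
- dust_cap: Loose black plastic cap, about 45 g, at first closing the ring. Origin: centre of its underside (65 mm above the bench at first), z up. From below: plug 50 mm across, 10 mm high (loose in the ring's mouth); disc 84 mm across, 10 to 16 mm (rests on the rim); round upright knob from 16 to 48 mm, 19 mm across (23 mm near its top). Stands on its plug on the bench.
- spray_can: The refillable can: slim, plain aluminium, with a small bare black spray head; the narrowest can on the bench. Stiff body 53 mm across, straight up to 130 mm; sloping shoulder to 142 mm, collar 28 mm across to 146 mm, spray head 22 mm across to 164 mm. About 0.2 kg. Origin: centre of its underside, z up. Can be gripped round the body below the shoulder.
- big_can: Bystander, leave alone: thicker steel can 67 mm across and 150 mm high with a grey overcap; too thick for the ring. Origin: centre of its underside.
- jar: Bystander, leave alone: squat lidded glass jar, 76 mm across, 95 mm high. Origin: centre of its underside.
- oil_bottle: Bystander, leave alone: grey oil bottle 64 mm across, 185 mm high. Origin: centre of its underside.
- wire_spool: Bystander, leave alone: spool of copper wire, 68 mm across, 44 mm high. Origin: centre of its underside.
- screwdriver: Bystander, leave alone: screwdriver lying on the bench, about 200 mm long along its x. Origin: underside, about mid length.
- wrench: Bystander, leave alone: wrench lying on the bench, about 180 mm long along its x. Origin: underside, about mid length.
- bolt_tray: Bystander, leave alone: steel tray of bolts, 75 x 95 mm, 35 mm high. Origin: centre of its underside.
Not all that is in view belongs to the job. Leave any blue or brown look-alike of the dust_cap alone.

How it is judged:
By the outcome, as a careful person would: the job done as asked, in the order asked, and still so for the second after the job is handed in, while the arm keeps its last pose, push and grip.
It also fails if it takes over 69 s, if anything falls off the work surface, if the arm or the gripper's body presses on something with over 40 N, if the wrist force passes 120 N, or if a joint passes its speed limit or range.

### The arm

A 6-joint arm with a two-finger parallel gripper is mounted at the origin on the work surface. World frame = base frame: x ahead of the robot, y to its left, z up, the work surface at z = 0. Lengths are in mm, angles in rad, forces in N, time in s.
With the tool pointing down it reaches from about 300 to 825 mm from the base axis. Payload 5.4 kg.
Tool frame: the origin (TCP) lies at the very end of the fingers, on their centre line; the grasp point (between the pads) lies 19 mm behind it; z points along the fingers, y is the line along which they close (so a half turn about z gives the same grasp; the last joint's range is limited). The gripper opens to 92 mm and grips with 3 to 60 N. Pads are 20 mm wide; open, the fingers measure 128 mm over their backs; the gripper's body (75 mm by 189 mm) begins 69 mm behind the grasp point.
Start: joints at [0.961, 0.158, 1.597, -0, 1.386, -0.21], TCP at [223.817, 529.634, 214.601] pointing down, gripper open.
Joint ranges: [-2.91, 2.91], [-0.94, 2.29], [0.18, 2.7], [-1.29, 4.43], [0.17, 2.64], [-3, 3]. Speed limits (rad/s): [2.57, 2.57, 3.14, 3.14, 3.14, 3.14].

### API

Orientations are given as a rotation vector (axis times angle).
In Python, from rig import bot gives the robot as it stands.
- The arm moves only by the tool play_rows, never from a script. Its argument "commands" is a list of rows, each a list of 5 numbers: the shift along the tool's x, y, z in cm, then the turn about the tool's z in rad, then the opening, from -1 (shut) to 1 (fully open). In form: [[x, y, z, twist, claw], ...]. A call has 1 to 12 rows; each row is the pose to reach, as a shift and turn from the pose commanded when the call began, along the tool's axes at that moment; what a row does not reach only later rows make up. A row lasts 1/10 s, in which the tool goes at most 50 mm and 8.59 degrees, less where a joint would pass 70% of its speed; a pose out of reach is approached as far as the arm can. A call with a gripper value outside its range is refused whole. The fingers move at their own pace and stop on an object; the grip force is fixed at half the most. Time passes only in rows, so rows that repeat a pose let the fingers close. It gives the time, the measured TCP pose, the force, the opening and the grip force at its end, in the units of the state.
- bot.read_state(): the state, without advancing time (a new reading comes with each control period).
- bot.snapshot(name): name is "scene" or "top" or "wrist"; returns a dict with "img" (400x640x3 uint8, red, green, blue), "z_map" (400x640 float32, mm along the optical axis (not along the pixel's ray), 0 where there is no reading), "vertical_fov" (degrees; the focal length in pixels is half the picture's height over the tangent of half this angle, whatever the lens; pixels are square), "cx", "cy" (the principal point, pixels), "dist_coeffs" ([k1, k2, p1, p2, k3] as OpenCV has them; the pictures are not rectified), "eye" and "orientation" of the camera in the world; the wrist camera has in their place "tool_from_camera" (4x4, takes a point from camera to tool coordinates, whose origin is the TCP and whose axes are the flange's). Camera axes: x right, y down, z forward; pixel columns grow to the right and rows downward; lengths in mm; the calibration is good to about 2 mm. A picture is of the moment at which its call begins: read the wrist's pose just before it.
- bot.sign_off(): hands the job in; it is judged then, once.
The state is a dict: "time": time; "joints": joint angles; "qd": joint speeds; "joint_efforts": joint torques, N m; "tcp_pos": TCP position; "eef_rot": TCP orientation; "contact_force": force on the tool from outside, world axes, zero at the start; "torque": the same for the moment, N m; "width": finger opening in mm; "grip_force": force on a finger pad.
Only numpy, scipy, OpenCV 4.12 (cv2) and the standard library are available. Lean on these libraries where they do the work, as an engineer would, in place of code of your own. Each camera call takes 0.05 s, during which the arm holds its last target. There are 200 camera calls.

## Working session

There is one attempt and no reset: what is moved stays moved. The work goes in short steps, Python scripts to look and compute and a tool call to move; the robot and the scene stay as the last step left them, time stands still between calls to the robot, and variables do not carry over. Pictures are saved under pics/ and viewed, at most 10 in all, crops included, and the job is handed in when it is done.

Besides the shell and the picture viewer there is one more tool, called after "Emit:" as name([rows], argument=value, ...), one row to a line, values as JSON. play_rows: Moves the arm, as the interface text tells. Its arguments: {"type":"object","properties":{"commands":{"type":"array","items":{"type":"array","items":{"type":"number"}}}},"required":["commands"]}

```bash
ls; mkdir -p pics; cat > h.py <<'E'
import numpy as np, cv2
from scipy.spatial.transform import Rotation as R
from rig import bot
def K(s):
    f=200/np.tan(np.radians(s["vertical_fov"])/2); return np.array([[f,0,s["cx"]],[0,f,s["cy"]],[0,0,1]])
def pose(s,st=None):
    if "eye" in s:
        o=np.array(s["orientation"],float)
        r=R.from_rotvec(o).as_matrix() if o.size==3 else o.reshape(3,3)
        return r,np.array(s["eye"])
    T=np.array(s["tool_from_camera"]); r=R.from_rotvec(st["eef_rot"]).as_matrix()
    return r@T[:3,:3], r@T[:3,3]+np.array(st["tcp_pos"])
def rays(s,uv,st=None):
    p=cv2.undistortPoints(np.array(uv,float).reshape(-1,1,2),K(s),np.array(s["dist_coeffs"],float)).reshape(-1,2)
    r,e=pose(s,st); return e,np.c_[p,np.ones(len(p))]@r.T
def plane(s,uv,z,st=None):
    e,d=rays(s,uv,st); return e+d*((z-e[2])/d[:,2])[:,None]
def cloud(s,uv,st=None):
    uv=np.array(uv,int).reshape(-1,2); e,d=rays(s,uv,st); return e+d*s["z_map"][uv[:,1],uv[:,0]][:,None]
def save(n,im): cv2.imwrite("pics/"+n,cv2.cvtColor(im,cv2.COLOR_RGB2BGR))
E
python3 - <<'E'
from h import *
st=bot.read_state(); print(st)
for n in ["scene","top","wrist"]:
    s=bot.snapshot(n); save(n+"0.png",s["img"]); print(n,{k:v for k,v in s.items() if k not in("img","z_map")}, (s["z_map"]>0).mean())
    np.save(n+"0.npy",s,allow_pickle=True)
E
```

```text
pics
{'time': 0.0, 'joints': array([ 9.60874788e-01,  1.59056544e-01,  1.59823369e+00,  2.00790881e-06,
        1.38619214e+00, -2.10108187e-01]), 'qd': array([ 1.58231073e-04,  1.44444407e-03, -8.54039510e-05,  1.56784570e-03,
        2.65353285e-04,  5.30272528e-04]), 'joint_efforts': array([ 2.64413597e-03, -3.85574555e+01, -3.22108197e+01,  7.03045400e-02,
        3.78555595e-02, -1.30764606e-04]), 'tcp_pos': array([223.47170339, 529.11514155, 213.61398667]), 'eef_rot': array([-6.23701156e-01, -3.07828687e+00,  2.72044085e-03]), 'contact_force': array([-0.04577438, -0.07545704, -1.17835774]), 'torque': array([-0.01758893,  0.04059031, -0.03932026]), 'grip_force': 0.0, 'width': 91.84060158895174}
scene {'vertical_fov': 49.590519066732035, 'cx': 317.30925574394564, 'cy': 200.85678499681052, 'dist_coeffs': array([-0.04977337,  0.        ,  0.        ,  0.        ,  0.        ]), 'eye': array([1186.95493198,  415.33441909,  886.27921774]), 'orientation': array([-1.34203415, -2.26273797,  0.89385632])} 0.9962890625
top {'vertical_fov': 46.946869569677986, 'cx': 322.9034003588712, 'cy': 207.2284262868808, 'dist_coeffs': array([-0.06991749,  0.        ,  0.        ,  0.        ,  0.        ]), 'eye': array([ 443.77049769,   28.73180782, 1483.29164729]), 'orientation': array([-2.20665717,  2.16520716, -0.05860579])} 0.9960703125
wrist {'vertical_fov': 65.78655559569768, 'cx': 319.7745799810737, 'cy': 197.95657568696524, 'dist_coeffs': array([-0.00866906,  0.        ,  0.        ,  0.        ,  0.        ]), 'tool_from_camera': array([[-1.19945017e-05, -9.55265805e-01, -2.95748612e-01,
         8.41578955e+01],
       [ 9.99999969e-01, -8.46901491e-05,  2.32992140e-04,
        -2.19859340e-02],
       [-2.47616419e-04, -2.95748600e-01,  9.55265777e-01,
        -1.71246282e+02],
       [ 0.00000000e+00,  0.00000000e+00,  0.00000000e+00,
         1.00000000e+00]])} 0.99608203125
```

View pics/scene0.png

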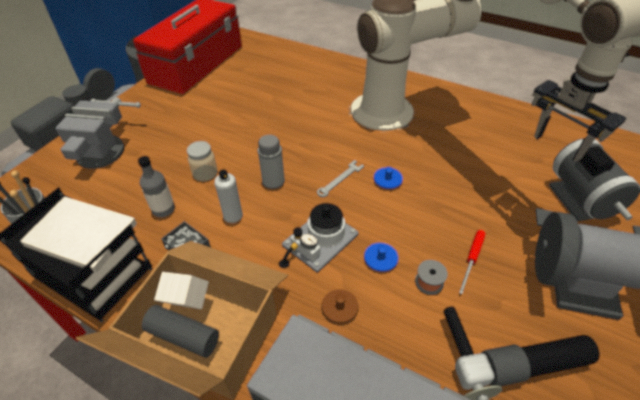

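View pics/top0.png

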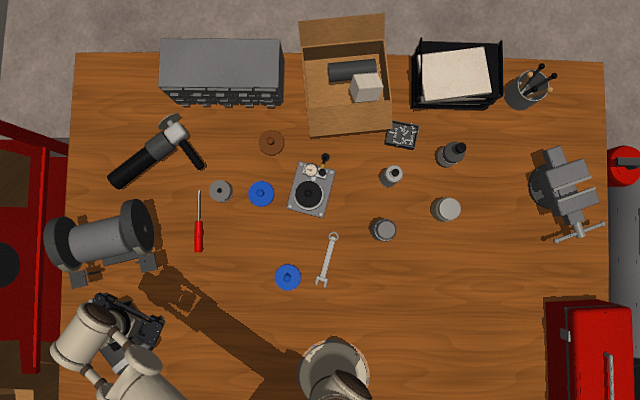

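Scene view: filler with the black cap at (326,218), slim can at (228,195), big can at (270,160). Top view: cap at (308,193), slim can at (391,176), with free bench near the wrench and between the cans. Next I measure the cap and can from both views.

```bash
python3 - <<'E'
from h import *
D={n:np.load(n+"0.npy",allow_pickle=True).item() for n in("scene","top")}
W={"cap":{"top":(280,155,336,220),"scene":(285,195,360,270)},"can":{"top":(370,160,406,192),"scene":(208,165,246,226)}}
for o in W:
  for n,(a,b,c,d) in W[o].items():
    s=D[n]; u,v=np.meshgrid(range(a,c),range(b,d)); uv=np.c_[u.ravel(),v.ravel()]
    P=cloud(s,uv); col=s["img"][uv[:,1],uv[:,0]].astype(int)
    dark=col.max(1)<60
    print(o,n)
    m=dark&(P[:,2]>60) if o=="cap" else (P[:,2]>15)
    for lo,hi in ([(60,90),(90,125)] if o=="cap" else [(15,60),(60,130),(130,152),(152,180)]):
        k=m&(P[:,2]>lo)&(P[:,2]<hi)
        if k.sum()>3:
            q=uv[k].astype(np.float32); (cx,cy),r=cv2.minEnclosingCircle(q)
            print((lo,hi),k.sum(),"px",cx,cy,r,"med",np.median(P[k],0).round(1),"mid",((P[k].min(0)+P[k].max(0))/2).round(1),"ext",np.ptp(P[k],axis=0).round(1))
# two-view triangulation
def tri(a,b):
    e1,d1=rays(D["top"],[a]);e2,d2=rays(D["scene"],[b]);d1=d1[0];d2=d2[0]
    t=np.linalg.lstsq(np.c_[d1,-d2],e2-e1,rcond=None)[0];p=e1+t[0]*d1;q=e2+t[1]*d2;return (p+q)/2,np.linalg.norm(p-q)
big=lambda im,a,b,c,d:cv2.resize(im[b:d,a:c],None,fx=5,fy=5,interpolation=cv2.INTER_CUBIC)
A=big(D["top"]["img"],280,150,410,225);B=big(D["scene"]["img"],205,160,365,275)
h=A.shape[0]; save("c1.png",A[:, :]) ; save("c2.png",B)
for n,px in(("bench",[(340,190),(350,150),(270,230)]),): print(cloud(D["top"],px).round(1))
E
```

```text
cap top
(60, 90) 535 px 308.0 184.5 21.86902618408203 med [573.4  82.   81.5] mid [600.4  82.   77.2] ext [135.   90.6  25. ]
(90, 125) 44 px 307.0 193.0 3.6056511402130127 med [570.2  89.1 112.9] mid [570.4  89.2 112.6] ext [18.1 18.4 12.6]
cap scene
(60, 90) 602 px 317.2894592285156 222.6052703857422 25.50400733947754 med [583.4  93.1  81.8] mid [599.   85.8  74.8] ext [126.5  89.2  28.6]
(90, 125) 86 px 326.0 209.13636779785156 5.948392391204834 med [575.9  91.7 112.2] mid [572.6  89.6 103.6] ext [18.7 21.7 26.1]
can top
(15, 60) 37 px 386.5 179.5 7.905794143676758 med [ 613.  -146.4   35.3] mid [ 625.5 -156.6   38.3] ext [41.2 36.2 42.7]
(60, 130) 71 px 392.3636474609375 176.21212768554688 10.516830444335938 med [ 613.7 -146.5   97.5] mid [ 624.6 -165.3   95. ] ext [40.3 53.1 69.8]
(130, 152) 193 px 393.2241516113281 173.5689697265625 8.949860572814941 med [ 626.4 -161.5  139.6] mid [ 631.  -165.5  140.8] ext [51.1 50.4 20.8]
(152, 180) 52 px 394.5 172.0 4.031229019165039 med [ 630.8 -165.2  164.8] mid [ 630.3 -164.7  161.8] ext [19.8 20.4 16.6]
can scene
(15, 60) 309 px 222.0 191.5 29.970918655395508 med [ 641.1 -153.9   34.8] mid [ 584.6 -224.9   37.4] ext [148.2 175.5  44.6]
(60, 130) 402 px 225.76922607421875 193.27691650390625 15.624765396118164 med [ 649.  -146.7   95.7] mid [ 636.7 -161.3   95. ] ext [45.4 49.3 69.8]
(130, 152) 233 px 224.63792419433594 181.46551513671875 10.651444435119629 med [ 640.8 -155.7  138.9] mid [ 632.8 -164.3  140.9] ext [51.1 49.7 21.6]
(152, 180) 74 px 222.5 173.5 5.147915363311768 med [ 634.9 -162.3  163.6] mid [ 633.  -164.3  159.8] ext [21.3 21.6 15.1]
[[ 5.919e+02 -1.230e+01  4.700e+00]
 [ 7.237e+02 -4.280e+01  2.000e-01]
 [ 4.587e+02  2.109e+02  2.000e-01]]
```

View pics/c1.png

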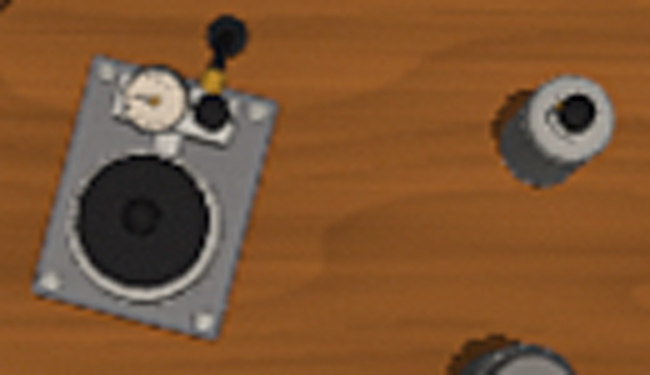

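View pics/c2.png

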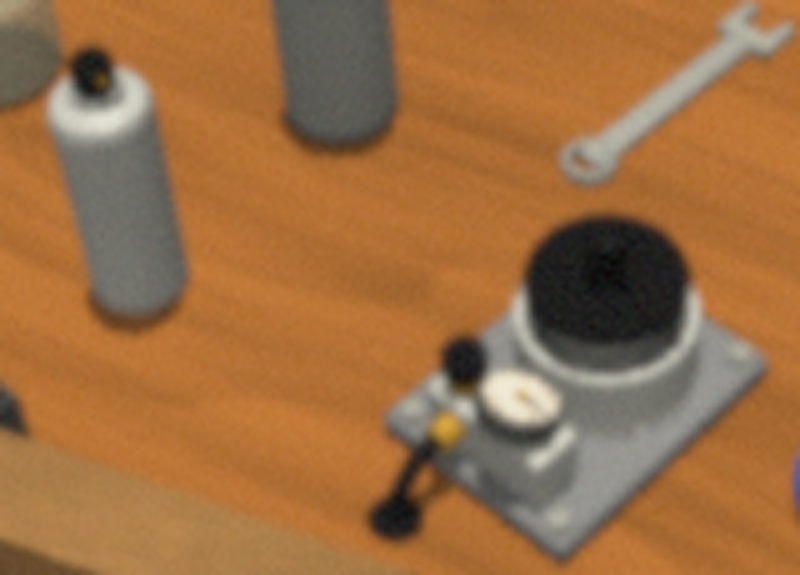

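The crops show the black cap and knob on the collar at top (308,193), and the slim can with its black head at top (394,172). Both views agree: cap axis about (571, 89), knob top 113; can axis about (631.5, -164.5), top 164. Both heights match the text. Now I compute the first move.

```bash
cat >> h.py <<'E'
def go(target,yaw_of_y=None):
    st=bot.read_state(); r=R.from_rotvec(st["eef_rot"]).as_matrix()
    d=r.T@(np.array(target)-st["tcp_pos"])/10
    print("t",round(st["time"],2),"tcp",np.round(st["tcp_pos"],1),"shift cm",d.round(2),"F",np.round(st["contact_force"],1),"w",round(st["width"],1),"grip",round(st["grip_force"],1))
    print("yaw tool y deg",round(np.degrees(np.arctan2(r[1,1],r[0,1])),1),"x",r[:,0].round(3),"z",r[:,2].round(3),"j",np.round(st["joints"],2))
    if yaw_of_y is not None: print("twist",[round(-((yaw_of_y+a-np.degrees(np.arctan2(r[1,1],r[0,1]))+180)%360-180)*np.pi/180,3) for a in(0,180)])
E
python3 - <<'E'
from h import *
go([571,89.3,190])
s=np.load("top0.npy",allow_pickle=True).item()
for n,p,z in(("big",(383,229),150),("jar",(446,208),95),("oil",(458,147),185),("tray",(402,135),35),("cap place",(245,238),0),("wrench",(333,235),0),("blue",(288,277),20),("blue",(261,193),20),("sd",(198,235),10)): print(n,plane(s,[p],z).round(0))
E
```

```text
t 0.15 tcp [223.6 529.2 213.8] shift cm [-49.13 -27.     2.41] F [-0.5 -0.3  0. ] w 92.0 grip 0.0
yaw tool y deg 67.1 x [-0.921  0.389  0.   ] z [-0.001 -0.001 -1.   ] j [ 0.96  0.16  1.6  -0.    1.39 -0.21]
big [[ 466. -135.  150.]]
jar [[ 534. -332.   95.]]
oil [[ 704. -343.  185.]]
tray [[ 769. -206.   35.]]
cap place [[431. 291.   0.]]
wrench [[447.   8.   0.]]
blue [[311. 148.  20.]]
blue [[576. 240.  20.]]
sd [[438. 442.  10.]]
```

Emit:
play_rows([
  [-49.1, -27, 0, 0, 1],
  [-49.1, -27, 0, 0, 1],
  [-49.1, -27, 0, 0, 1],
  [-49.1, -27, 0, 0, 1],
  [-49.1, -27, 0, 0, 1],
  [-49.1, -27, 0, 0, 1],
  [-49.1, -27, 0, 0, 1],
  [-49.1, -27, 0, 0, 1],
  [-49.1, -27, 0, 0, 1],
  [-49.1, -27, 0, 0, 1],
  [-49.1, -27, 0, 0, 1],
  [-49.1, -27, 0, 0, 1],
])

```text
time: 1.35
tcp_pos: [573.1, 85.5, 214.1]
eef_rot: [0.631, 3.077, -0.002]
contact_force: [-1.7, -0.2, -1.4]
width: 91.7
grip_force: 0.0
```

Emit:
play_rows([
  [0, 0, 0, 0, 1],
  [0, 0, 0, 0, 1],
  [0, 0, 0, 0, 1],
])

```text
time: 1.65
tcp_pos: [570.1, 91.4, 214.5]
eef_rot: [-0.621, -3.079, -0.0]
contact_force: [-0.5, 0.7, 0.1]
width: 91.9
grip_force: 0.0
```

```bash
python3 - <<'E'
from h import *
go([571,89.3,190])
st=bot.read_state(); s=bot.snapshot("wrist"); save("w1.png",s["img"]); np.save("w1.npy",{"s":s,"st":st},allow_pickle=True)
E
```

```text
t 1.65 tcp [570.1  91.4 214.5] shift cm [-0.17 -0.16  2.45] F [-0.5  0.7  0.1] w 91.9 grip 0.0
yaw tool y deg 67.2 x [-0.922  0.387  0.001] z [-0.  0. -1.] j [-0.05  0.16  1.59  0.    1.39 -1.22]
```

View pics/w1.png

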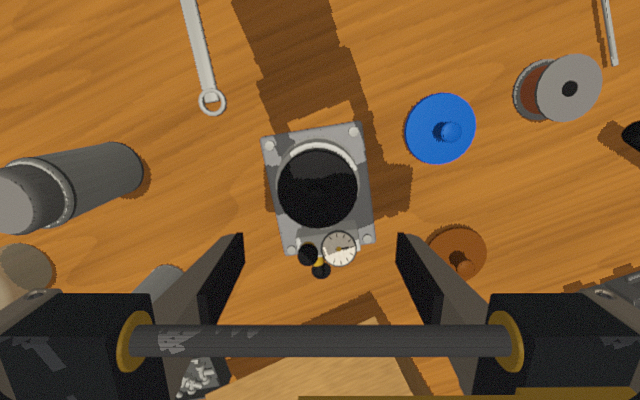

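The wrist picture shows the cap disc at (318,187) on the filler, between the open fingers. I check its centre with the disc contour on the 81 mm plane and the depth.

```bash
python3 - <<'E'
from h import *
d=np.load("w1.npy",allow_pickle=True).item(); s,st=d["s"],d["st"]
u,v=np.meshgrid(range(255,385),range(125,240)); uv=np.c_[u.ravel(),v.ravel()]
P=cloud(s,uv,st); dark=s["img"][uv[:,1],uv[:,0]].max(1)<50
near=np.hypot(P[:,0]-571,P[:,1]-89)<55
for lo,hi in((70,90),(95,109),(109,120)):
    k=dark&near&(P[:,2]>lo)&(P[:,2]<hi); p=P[k]
    c,r=cv2.minEnclosingCircle(p[:,:2].astype(np.float32)) ; print(lo,hi,k.sum(),np.round(c,1),round(r,1),np.median(p,0).round(1))
E
```

```text
70 90 3968 [570.3  87.8] 41.5 [568.9  89.6  82.1]
95 109 24 [566.2  90.2] 7.8 [562.4  91.4  97.4]
109 120 461 [571.   87.9] 11.7 [569.9  88.2 113.7]
```

Emit:
play_rows([
  [-0.17, -0.24, 2, 0, 1],
  [-0.17, -0.24, 4, 0, 1],
  [-0.17, -0.24, 6.5, 0, 1],
  [-0.17, -0.24, 9, 0, 1],
  [-0.17, -0.24, 11, 0, 1],
  [-0.17, -0.24, 12, 0, 1],
  [-0.17, -0.24, 12.6, 0, 1],
  [-0.17, -0.24, 12.9, 0, 1],
  [-0.17, -0.24, 12.9, 0, 1],
  [-0.17, -0.24, 12.9, 0, 1],
])

```text
time: 2.7
tcp_pos: [572.4, 87.0, 86.6]
eef_rot: [0.623, 3.077, 0.0]
contact_force: [0.5, -0.3, 0.1]
width: 92.1
grip_force: 0.0
```

Emit:
play_rows([
  [0, 0, 0, 0, -1],
  [0, 0, 0, 0, -1],
  [0, 0, 0, 0, -1],
  [0, 0, 0, 0, -1],
  [0, 0, 0, 0, -1],
  [0, 0, 0, 0, -1],
  [0, 0, 0, 0, -1],
  [0, 0, 0, 0, -1],
  [0, 0, 0, 0, -1],
  [0, 0, 0, 0, -1],
])

```text
time: 3.7
tcp_pos: [571.6, 87.0, 85.6]
eef_rot: [0.624, 3.079, 0.0]
contact_force: [-0.1, 0.8, 0.1]
width: 21.0
grip_force: 30.0
```

Gripped at 21 mm, matching the knob. Next I lift and check.

Emit:
play_rows([
  [0, 0, -1, 0, -1],
  [0, 0, -2.5, 0, -1],
  [0, 0, -4.5, 0, -1],
  [0, 0, -7, 0, -1],
  [0, 0, -9, 0, -1],
  [0, 0, -9, 0, -1],
  [0, 0, -9, 0, -1],
])

```text
time: 4.4
tcp_pos: [572.0, 86.9, 176.3]
eef_rot: [0.623, 3.078, 0.0]
contact_force: [-0.0, 0.1, -0.9]
width: 20.8
grip_force: 30.0
```

```bash
python3 - <<'E'
from h import *
go([435,285,174])
st=bot.read_state(); s=bot.snapshot("wrist"); save("w2.png",s["img"]); np.save("w2.npy",{"s":s,"st":st},allow_pickle=True)
s=bot.snapshot("scene"); np.save("s2.npy",s,allow_pickle=True)
save("s2.png",np.vstack([cv2.resize(s["img"][130:290,240:440],(600,480))]))
E
```

```text
t 4.4 tcp [572.   86.9 176.3] shift cm [20.32 12.91  0.21] F [-0.   0.1 -0.9] w 20.8 grip 30.0
yaw tool y deg 67.1 x [-0.921  0.389 -0.001] z [ 0.001 -0.    -1.   ] j [-0.06  0.2   1.63 -0.    1.31 -1.23]
```

View pics/s2.png

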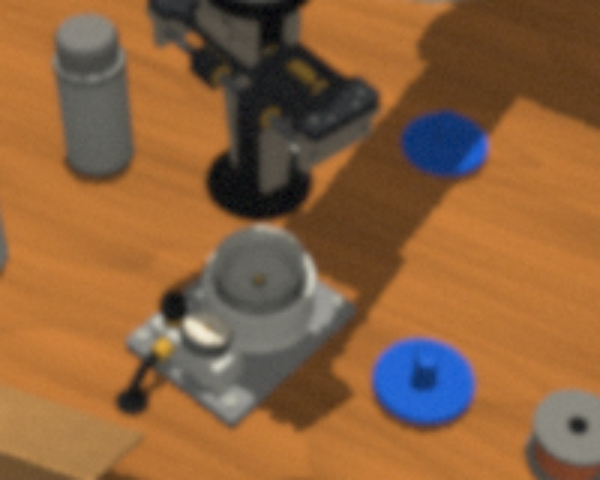

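The crop shows the black cap hanging level from the fingers at crop (260,190). The ring is open and empty at crop (260,280). Now I carry the cap to the free spot and lower it.

Emit:
play_rows([
  [4, 2.6, 0, 0, -1],
  [8, 5.2, 0, 0, -1],
  [12, 7.8, 0, 0, -1],
  [16, 10.3, 0, 0, -1],
  [19, 12, 0, 0, -1],
  [20.3, 12.9, 0, 0, -1],
  [20.3, 12.9, 3, 0, -1],
  [20.3, 12.9, 6, 0, -1],
  [20.3, 12.9, 9, 0, -1],
  [20.3, 12.9, 12, 0, -1],
  [20.3, 12.9, 13.5, 0, -1],
  [20.3, 12.9, 14, 0, -1],
])

```text
time: 5.7
tcp_pos: [432.1, 283.7, 32.3]
eef_rot: [-0.623, -3.074, 0.005]
contact_force: [-0.4, -0.0, 0.8]
width: 20.7
grip_force: 30.0
```

Emit:
play_rows([
  [0, 0, 0, 0, -1],
  [0, 0, 0, 0, -1],
  [0, 0, 0.4, 0, -1],
  [0, 0, 0.8, 0, -1],
  [0, 0, 1.1, 0, -1],
  [0, 0, 1.3, 0, -1],
  [0, 0, 1.4, 0, -1],
  [0, 0, 1.4, 0, -1],
  [0, 0, 1.4, 0, -1],
])

```text
time: 6.6
tcp_pos: [434.9, 284.8, 21.7]
eef_rot: [0.624, 3.079, 0.0]
contact_force: [0.1, 0.1, -0.2]
width: 20.6
grip_force: 30.0
```

Emit:
play_rows([
  [0, 0, 0.1, 0, -1],
  [0, 0, 0.15, 0, -1],
  [0, 0, 0.2, 0, -1],
  [0, 0, 0.2, 0, -1],
])

```text
time: 7.0
tcp_pos: [435.2, 284.9, 20.5]
eef_rot: [0.624, 3.079, 0.0]
contact_force: [-2.2, -1.7, 6.4]
width: 21.0
grip_force: 30.0
```

Contact with the bench at 6 N, at the expected height. Next I release and raise.

Emit:
play_rows([
  [0, 0, -0.05, 0, 0],
  [0, 0, -0.05, 0, 0.5],
  [0, 0, -0.05, 0, 1],
  [0, 0, -0.05, 0, 1],
  [0, 0, -0.05, 0, 1],
  [0, 0, -0.05, 0, 1],
  [0, 0, -0.05, 0, 1],
])

```text
time: 7.7
tcp_pos: [434.8, 284.8, 20.0]
eef_rot: [-0.624, -3.079, 0.0]
contact_force: [0.9, -0.2, 0.4]
width: 74.6
grip_force: 0.0
```

Emit:
play_rows([
  [0, 0, -1, 0, 1],
  [0, 0, -3, 0, 1],
  [0, 0, -6, 0, 1],
  [0, 0, -10, 0, 1],
  [0, 0, -15, 0, 1],
  [0, 0, -20, 0, 1],
  [0, 0, -24, 0, 1],
  [0, 0, -24, 0, 1],
  [0, 0, -24, 0, 1],
])

```text
time: 8.6
tcp_pos: [435.3, 285.0, 261.5]
eef_rot: [0.623, 3.077, 0.002]
contact_force: [0.2, -0.4, 0.1]
width: 91.9
grip_force: 0.0
```

```bash
python3 - <<'E'
from h import *
go([631.5,-164.5,260])
s=bot.snapshot("scene"); np.save("s3.npy",s,allow_pickle=True)
t=bot.snapshot("top"); np.save("t3.npy",t,allow_pickle=True)
save("s3.png",np.vstack([s["img"],t["img"]])[:600])
save("s3.png",np.hstack([cv2.resize(s["img"][150:350,280:480],(400,400)),cv2.resize(t["img"][130:290,180:340],(400,400))]))
# cap on bench & ring mouth, from top depth
u,v=np.meshgrid(range(180,340),range(130,290)); uv=np.c_[u.ravel(),v.ravel()]
P=cloud(t,uv); col=t["img"][uv[:,1],uv[:,0]].astype(int); dark=col.max(1)<70
k=dark&(np.hypot(P[:,0]-435,P[:,1]-285)<60)&(P[:,2]>8)
print("cap",k.sum(),P[k].min(0).round(1),P[k].max(0).round(1),np.median(P[k],0).round(1))
for nm,im,w in(("top",t,(285,165,335,220)),("scene",s,(290,195,360,260))):
    u,v=np.meshgrid(range(w[0],w[2]),range(w[1],w[3])); uv=np.c_[u.ravel(),v.ravel()]; P=cloud(im,uv)
    k=(np.hypot(P[:,0]-571,P[:,1]-88)<50)&(P[:,2]>68)&(P[:,2]<82)
    if k.sum()>8:
        c,r=cv2.minEnclosingCircle(P[k][:,:2].astype(np.float32)); print(nm,"rim",k.sum(),np.round(c,1),round(r,1),P[k][:,2].max())
E
```

```text
t 8.6 tcp [435.3 285.  261.5] shift cm [-35.57 -33.77   0.16] F [ 0.2 -0.4  0.1] w 91.9 grip 0.0
yaw tool y deg 67.1 x [-0.921  0.389 -0.002] z [ 0.003  0.001 -1.   ] j [ 0.35 -0.02  1.69 -0.    1.47 -0.82]
cap 484 [379.3 225.    8.1] [473.3 319.5 622.3] [441.3 248.7 364.2]
top rim 185 [570.9  88.8] 37.8 81.07925906496735
scene rim 246 [569.1  89.9] 39.4 79.64362003608937
```

View pics/s3.png

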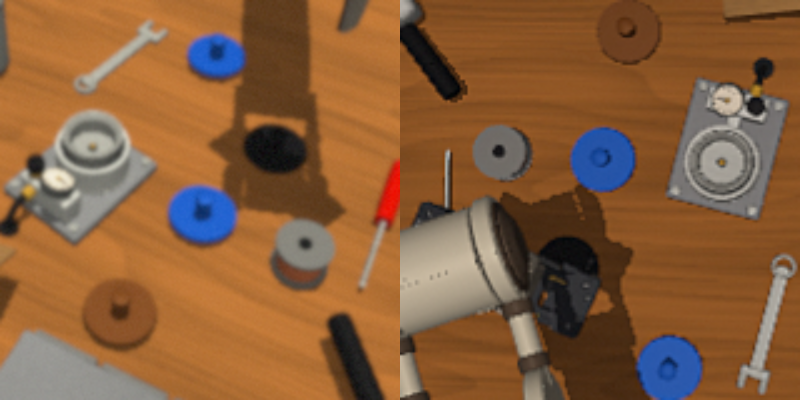

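Crop: cap standing on its plug at left-crop (275,148), ring empty at (92,145), nothing else moved. Now to above the can.

Emit:
play_rows([
  [-35.6, -33.8, 0, 0, 1],
  [-35.6, -33.8, 0, 0, 1],
  [-35.6, -33.8, 0, 0, 1],
  [-35.6, -33.8, 0, 0, 1],
  [-35.6, -33.8, 0, 0, 1],
  [-35.6, -33.8, 0, 0, 1],
  [-35.6, -33.8, 0, 0, 1],
  [-35.6, -33.8, 0, 0, 1],
  [-35.6, -33.8, 0, 0, 1],
  [-35.6, -33.8, 0, 0, 1],
  [-35.6, -33.8, 0, 0, 1],
  [-35.6, -33.8, 0, 0, 1],
])

```text
time: 9.9
tcp_pos: [630.3, -165.1, 257.5]
eef_rot: [-0.625, -3.074, -0.002]
contact_force: [0.2, 1.2, -0.3]
width: 91.9
grip_force: 0.0
```

Emit:
play_rows([
  [0, 0, 0, 0, 1],
  [0, 0, 0, 0, 1],
  [0, 0, 0, 0, 1],
])

```text
time: 10.2
tcp_pos: [631.1, -163.8, 260.3]
eef_rot: [0.621, 3.079, 0.0]
contact_force: [0.1, -0.5, 0.0]
width: 91.7
grip_force: 0.0
```

```bash
python3 - <<'E'
from h import *
go([631.5,-164.5,95])
st=bot.read_state(); s=bot.snapshot("wrist"); save("w4.png",s["img"])
u,v=np.meshgrid(range(640),range(400)); uv=np.c_[u.ravel(),v.ravel()]
P=cloud(s,uv,st); near=np.hypot(P[:,0]-631.5,P[:,1]+164.5)<45
for lo,hi in((20,60),(60,100),(100,128),(128,143),(150,175)):
    k=near&(P[:,2]>lo)&(P[:,2]<hi)
    if k.sum()>5:
        c,r=cv2.minEnclosingCircle(P[k][:,:2].astype(np.float32)); print(lo,hi,k.sum(),np.round(c,1),round(r,1),P[k][:,2].max().round(1))
k=(np.hypot(P[:,0]-570.5,P[:,1]-88.8)<50)&(P[:,2]>68)&(P[:,2]<85)
print("rim vis",k.sum())
E
```

```text
t 10.2 tcp [ 631.1 -163.8  260.3] shift cm [-0.07 -0.05 16.53] F [ 0.1 -0.5  0. ] w 91.7 grip 0.0
yaw tool y deg 67.2 x [-0.922  0.388 -0.   ] z [ 0.  0. -1.] j [-0.44  0.33  1.3   0.    1.51 -1.61]
20 60 164 [ 622.3 -163. ] 24.6 59.9
60 100 230 [ 622.7 -162.9] 24.8 100.0
100 128 183 [ 622.1 -162.8] 24.5 128.0
128 143 1359 [ 631.1 -166.3] 26.6 143.0
150 175 501 [ 631.2 -165.7] 11.4 166.9
rim vis 1861
```

View pics/w4.png

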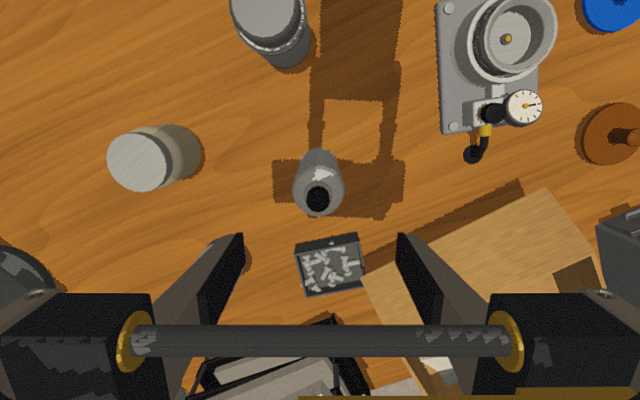

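The wrist view shows the can at (318,195), centred between the fingers and with both finger sides clear. The bolt tray at (330,265) is low and out of the way. Descend and grip.

Emit:
play_rows([
  [-0.1, -0.17, 2, 0, 1],
  [-0.1, -0.17, 4.5, 0, 1],
  [-0.1, -0.17, 7, 0, 1],
  [-0.1, -0.17, 9.5, 0, 1],
  [-0.1, -0.17, 12, 0, 1],
  [-0.1, -0.17, 14, 0, 1],
  [-0.1, -0.17, 15.5, 0, 1],
  [-0.1, -0.17, 16.4, 0, 1],
  [-0.1, -0.17, 16.4, 0, 1],
  [-0.1, -0.17, 16.4, 0, 1],
  [-0.1, -0.17, 16.4, 0, 1],
])

```text
time: 11.35
tcp_pos: [632.4, -167.5, 97.6]
eef_rot: [0.623, 3.077, -0.001]
contact_force: [0.2, -0.2, 0.1]
width: 91.9
grip_force: 0.0
```

Emit:
play_rows([
  [0, 0, 0, 0, -1],
  [0, 0, 0, 0, -1],
  [0, 0, 0, 0, -1],
  [0, 0, 0, 0, -1],
  [0, 0, 0, 0, -1],
  [0, 0, 0, 0, -1],
  [0, 0, 0, 0, -1],
  [0, 0, 0, 0, -1],
])

```text
time: 12.15
tcp_pos: [631.5, -167.0, 96.1]
eef_rot: [-0.624, -3.079, -0.0]
contact_force: [1.1, 0.4, -0.3]
width: 52.6
grip_force: 30.0
```

Emit:
play_rows([
  [0, 0, -0.5, 0, -1],
  [0, 0, -2, 0, -1],
  [0, 0, -4, 0, -1],
  [0, 0, -6.5, 0, -1],
  [0, 0, -9, 0, -1],
  [0, 0, -11.5, 0, -1],
  [0, 0, -13, 0, -1],
  [0, 0, -13, 0, -1],
  [0, 0, -13, 0, -1],
])

```text
time: 13.05
tcp_pos: [631.2, -167.0, 225.6]
eef_rot: [-0.624, -3.078, -0.0]
contact_force: [-0.1, -0.9, -2.0]
width: 52.3
grip_force: 30.0
```

```bash
python3 - <<'E'
from h import *
go([570.5,88.5,225])
E
```

```text
t 13.05 tcp [ 631.2 -167.   225.6] shift cm [15.54 21.17  0.07] F [-0.1 -0.9 -2. ] w 52.3 grip 30.0
yaw tool y deg 67.1 x [-0.921  0.389  0.001] z [-0.001  0.    -1.   ] j [-0.44  0.35  1.34 -0.    1.45 -1.61]
```

Can held: width 52.6 and 2 N weight. Next it goes above the ring.

Emit:
play_rows([
  [2.4, 3.3, 0, 0, -1],
  [5, 6.8, 0, 0, -1],
  [7.6, 10.3, 0, 0, -1],
  [10.2, 13.8, 0, 0, -1],
  [12.8, 17.4, 0, 0, -1],
  [14.5, 19.8, 0, 0, -1],
  [15.4, 21, 0, 0, -1],
  [15.5, 21.2, 0, 0, -1],
  [15.5, 21.2, 0, 0, -1],
  [15.5, 21.2, 0, 0, -1],
  [15.5, 21.2, 0, 0, -1],
])

```text
time: 14.15
tcp_pos: [571.6, 87.2, 225.9]
eef_rot: [-0.627, -3.078, 0.0]
contact_force: [-0.4, 0.7, -1.7]
width: 52.4
grip_force: 30.0
```

```bash
cat > m.py <<'E'
from h import *
def circ(p):
    A=np.c_[2*p,np.ones(len(p))]; 
    for _ in range(4):
        x=np.linalg.lstsq(A,(p**2).sum(1),rcond=None)[0]; r=np.sqrt(x[2]+x[0]**2+x[1]**2); e=np.abs(np.hypot(*(p-x[:2]).T)-r); k=e<max(1.5,2*np.median(e)); p=p[k];A=A[k]
    return x[:2].round(1),r.round(1),len(p)
go([570.5,88.5,225])
st=bot.read_state(); tp=st["tcp_pos"]
for nm in("scene","top","wrist"):
    s=bot.snapshot(nm); 
    if nm=="scene": save(f"sc{st['time']:.1f}.png",cv2.resize(s["img"][110:290,240:420],(540,540)))
    if nm=="wrist": save(f"wr{st['time']:.1f}.png",s["img"])
    u,v=np.meshgrid(range(640),range(400)); uv=np.c_[u.ravel(),v.ravel()]; P=cloud(s,uv,st if nm=="wrist" else None)
    h=np.hypot(P[:,0]-570.5,P[:,1]-88.5)
    rim=(h<50)&(h>30)&(P[:,2]>70)&(P[:,2]<80)
    if rim.sum()>20: c,r=cv2.minEnclosingCircle(P[rim][:,:2].astype(np.float32)); print(nm,"rim",rim.sum(),np.round(c,1),round(r,1),"fit",circ(P[rim][:,:2]),np.percentile(P[rim][:,2],95).round(1))
    b=tp[2]-96
    for lo,hi in((b+4,b+45),(b+45,b+85)):
        k=(np.hypot(P[:,0]-tp[0],P[:,1]-tp[1])<33)&(P[:,2]>lo)&(P[:,2]<hi)&(P[:,2]>82)
        if k.sum()>20: print(nm,"body",lo.round(),k.sum(),circ(P[k][:,:2]))
    k=(np.hypot(P[:,0]-tp[0],P[:,1]-tp[1])<33)&(P[:,2]>85)
    if k.sum(): print(nm,"lowest",P[k][:,2].min().round(1))
E
python3 m.py; ls pics
```

```text
t 14.15 tcp [571.6  87.2 225.9] shift cm [0.15 0.08 0.09] F [-0.4  0.7 -1.7] w 52.4 grip 30.0
yaw tool y deg 67.0 x [-0.92   0.391  0.   ] z [-0. -0. -1.] j [-0.06  0.16  1.57 -0.    1.41 -1.23]
scene rim 165 [570.5  89. ] 38.1 fit (array([571.8,  89.6]), np.float64(34.5), 95) 77.7
scene body 134.0 275 (array([571.4,  88.8]), np.float64(25.8), 229)
scene body 175.0 277 (array([571.3,  88.5]), np.float64(25.7), 240)
scene lowest 132.2
top rim 43 [552.1  96.6] 30.6 fit (array([563.7,  90.6]), np.float64(29.1), 28) 78.8
top lowest 134.5
wrist rim 815 [570.4  87.3] 37.8 fit (array([570.4,  87.6]), np.float64(34.7), 668) 76.7
wrist body 134.0 652 (array([571.3,  87.5]), np.float64(26.3), 652)
wrist body 175.0 1022 (array([571.2,  87.4]), np.float64(26.2), 1022)
wrist lowest 133.2
c1.png
c2.png
s2.png
s3.png
sc14.2.png
scene0.png
top0.png
w1.png
w2.png
w4.png
wr14.2.png
wrist0.png
```

Emit:
play_rows([
  [0.07, 0, 1, 0, -1],
  [0.07, 0, 2.5, 0, -1],
  [0.07, 0, 4, 0, -1],
  [0.07, 0, 5, 0, -1],
  [0.07, 0, 5.5, 0, -1],
  [0.07, 0, 6, 0, -1],
  [0.07, 0, 6.4, 0, -1],
  [0.07, 0, 6.8, 0, -1],
  [0.07, 0, 6.8, 0, -1],
  [0.07, 0, 6.8, 0, -1],
])

```text
time: 15.3
tcp_pos: [570.8, 88.8, 158.4]
eef_rot: [0.624, 3.079, 0.0]
contact_force: [0.9, 0.4, -1.5]
width: 52.4
grip_force: 30.0
```

Emit:
play_rows([
  [0, 0, 0.3, 0, -1],
  [0, 0, 0.6, 0, -1],
  [0, 0, 0.9, 0, -1],
  [0, 0, 1.2, 0, -1],
  [0, 0, 1.4, 0, -1],
  [0, 0, 1.4, 0, -1],
  [0, 0, 1.4, 0, -1],
])

```text
time: 16.0
tcp_pos: [570.6, 88.8, 144.0]
eef_rot: [-0.624, -3.079, 0.0]
contact_force: [-0.5, 0.4, -2.1]
width: 52.5
grip_force: 30.0
```

In the bore with no side force. Next I press.

Emit:
play_rows([
  [0, 0, 0.2, 0, -1],
  [0, 0, 0.4, 0, -1],
  [0, 0, 0.6, 0, -1],
  [0, 0, 0.8, 0, -1],
  [0, 0, 1, 0, -1],
  [0, 0, 1, 0, -1],
  [0, 0, 1, 0, -1],
])

```text
time: 16.7
tcp_pos: [571.4, 88.7, 136.0]
eef_rot: [0.623, 3.077, 0.0]
contact_force: [-2.8, -0.5, 7.1]
width: 52.5
grip_force: 30.0
```

Emit:
play_rows([
  [0, 0, 0.2, 0, -1],
  [0, 0, 0.4, 0, -1],
  [0, 0, 0.5, 0, -1],
  [0, 0, 0.6, 0, -1],
  [0, 0, 0.7, 0, -1],
  [0, 0, 0.7, 0, -1],
  [0, 0, 0.7, 0, -1],
])

```text
time: 17.4
tcp_pos: [571.5, 88.7, 129.5]
eef_rot: [0.623, 3.077, 0.0]
contact_force: [-2.9, 0.8, 9.5]
width: 52.6
grip_force: 30.0
```

Emit:
play_rows([
  [0, 0, 0.1, 0, -1],
  [0, 0, 0.2, 0, -1],
  [0, 0, 0.3, 0, -1],
  [0, 0, 0.4, 0, -1],
  [0, 0, 0.4, 0, -1],
  [0, 0, 0.4, 0, -1],
])

```text
time: 18.0
tcp_pos: [571.7, 88.7, 126.0]
eef_rot: [0.623, 3.076, -0.0]
contact_force: [-3.9, -0.3, 12.1]
width: 52.4
grip_force: 30.0
```

```bash
cat > n.py <<'E'
from h import *
go([570.5,88.5,126])
st=bot.read_state(); tp=st["tcp_pos"]
for nm in("scene","wrist"):
    s=bot.snapshot(nm); u,v=np.meshgrid(range(640),range(400)); uv=np.c_[u.ravel(),v.ravel()]; P=cloud(s,uv,st if nm=="wrist" else None)
    if nm=="scene": save(f"sc{st['time']:.1f}.png",cv2.resize(s["img"][110:290,240:420],(540,540)))
    h=np.hypot(P[:,0]-571,P[:,1]-88.5)
    k=(h>30)&(h<40)&(P[:,2]>40)&(P[:,2]<85); print(nm,"ring/collar z pct",np.percentile(P[k][:,2],[50,80,90,95,99]).round(1),k.sum())
    k=(h<13)&(P[:,2]>150)&(P[:,2]<205)
    if k.sum(): print(nm,"head z",np.percentile(P[k][:,2],[50,90,95,99]).round(1),k.sum())
E
python3 n.py
```

```text
t 18.0 tcp [571.7  88.7 126. ] shift cm [ 0.1  -0.06 -0.  ] F [-3.9 -0.3 12.1] w 52.4 grip 30.0
yaw tool y deg 67.1 x [-0.921  0.389 -0.003] z [ 0.003 -0.001 -1.   ] j [-0.05  0.25  1.68 -0.    1.22 -1.23]
scene ring/collar z pct [57.2 60.4 61.3 61.7 62.7] 184
scene head z [182.8 196.4 197.  198.3] 41
wrist ring/collar z pct [58.8 60.  60.4 60.7 61.2] 1592
wrist head z [190.4 195.5 195.7 196.1] 2663
```

Emit:
play_rows([
  [0, 0, 0.05, 0, -1],
  [0, 0, 0.1, 0, -1],
  [0, 0, 0.15, 0, -1],
  [0, 0, 0.15, 0, -1],
  [0, 0, 0.15, 0, -1],
  [0, 0, 0.15, 0, -1],
])

```text
time: 18.7
tcp_pos: [572.2, 88.6, 125.9]
eef_rot: [0.622, 3.075, -0.0]
contact_force: [-6.4, 0.1, 19.4]
width: 52.5
grip_force: 30.0
```

```bash
python3 n.py
```

```text
t 18.7 tcp [572.2  88.6 125.9] shift cm [ 0.15 -0.07 -0.01] F [-6.4  0.1 19.4] w 52.5 grip 30.0
yaw tool y deg 67.1 x [-0.921  0.389 -0.004] z [ 0.004 -0.001 -1.   ] j [-0.05  0.25  1.68 -0.    1.21 -1.23]
scene ring/collar z pct [57.  59.8 60.7 61.2 63.3] 193
scene head z [183.7 195.1 196.  197. ] 33
wrist ring/collar z pct [58.8 60.  60.4 60.7 61.2] 1602
wrist head z [189.5 195.4 195.6 196. ] 2759
```

The force rose 7 N with no motion, so the cradle is on its stop. I hold for a while to see that it stays.

Emit:
play_rows([
  [0, 0, 0, 0, -1],
  [0, 0, 0, 0, -1],
  [0, 0, 0, 0, -1],
  [0, 0, 0, 0, -1],
  [0, 0, 0, 0, -1],
  [0, 0, 0, 0, -1],
  [0, 0, 0, 0, -1],
  [0, 0, 0, 0, -1],
  [0, 0, 0, 0, -1],
  [0, 0, 0, 0, -1],
])

```text
time: 19.8
tcp_pos: [572.2, 88.6, 126.0]
eef_rot: [0.623, 3.075, -0.0]
contact_force: [-5.2, 0.1, 19.1]
width: 52.7
grip_force: 30.0
```

```bash
python3 n.py; ls -t pics | head -1; cp pics/$(ls -t pics|head -1) pics/final.png
```

```text
t 19.8 tcp [572.2  88.6 126. ] shift cm [ 0.15 -0.07 -0.01] F [-5.2  0.1 19.1] w 52.7 grip 30.0
yaw tool y deg 67.1 x [-0.921  0.389 -0.004] z [ 0.004 -0.001 -1.   ] j [-0.05  0.25  1.68 -0.    1.21 -1.23]
scene ring/collar z pct [56.8 60.4 61.5 62.1 63.5] 188
scene head z [182.3 195.2 196.2 197.6] 34
wrist ring/collar z pct [58.8 60.1 60.4 60.7 61.1] 1585
wrist head z [189.5 195.5 195.8 196.3] 2762
sc19.8.png
```

View pics/final.png

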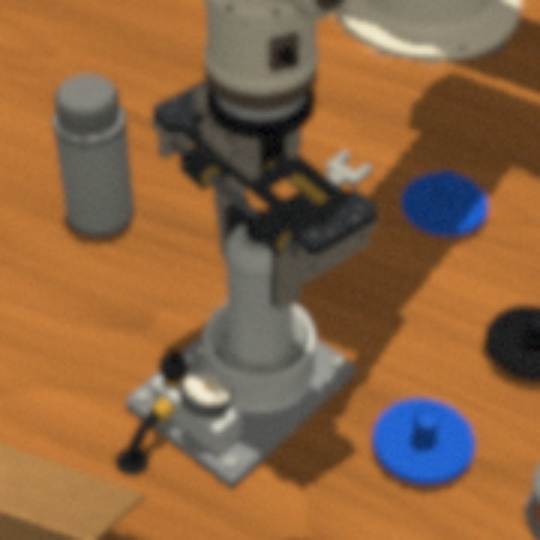

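The picture shows the can upright in the ring at (262,310), held and pressed down. The cap stands knob up on the bench at (525,343).

```bash
python3 -c "
from rig import bot
print(bot.sign_off())"
```

```text
the job is handed in; nothing more can be done
None
```

Job handed in at about 20 s: the dust cap stands knob up on the bench, and the gripper holds the can upright in the ring, pressed on the stop with a steady 19 N; no bystander was seen to move.

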